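# Seat the lens tube in the V-block and hold it down

### The arm

A 6-joint arm with a two-finger parallel gripper is mounted at the origin on a cart in front of the work surface, level with it; the furniture and walls round the work are solid. World frame = base frame: x ahead of the robot, y to its left, z up, the work surface at z = 0. Lengths are in m, angles in rad, forces in N, time in s.
With the tool pointing down it reaches from about 0.325 to 0.85 m from the base axis. Payload 4.4 kg.
Tool frame: the origin (TCP) lies between the finger pads; the fingertips stand 19 mm ahead of it and the grasp point (between the pads) is the TCP; z points along the fingers, y is the line along which they close (so a half turn about z gives the same grasp; the last joint's range is limited). The gripper opens to 94 mm and grips with 3 to 60 N. Pads are 16 mm wide; open, the fingers measure 119 mm over their backs; the gripper's body (75 mm by 177 mm) begins 78 mm behind the grasp point.
Start: joints at [1.091, 0.207, 1.542, -0, 1.393, -0.15], TCP at [0.186, 0.544, 0.224] pointing down, gripper open.
Joint ranges: [-2.73, 2.73], [-0.86, 2.22], [0.23, 2.46], [-1.11, 4.25], [0.08, 2.63], [-2.82, 2.82]. Speed limits (rad/s): [2.79, 2.79, 3.14, 3.14, 3.14, 3.14].

### API

Orientations are given as a 3x3 rotation matrix whose columns are the frame's x, y, z axes.
In Python, from bench import observe, snapshot, calibration, finish_job gives the robot as it stands. The module is installed in compiled form; this text tells all that it offers.
- The arm moves only by the tool move_arm, never from a script. Its argument "moves" is a list of rows, each an object with "dp": the shift along the tool's x, y, z in units of 25 mm (1.0 is 25 mm), a list of three; "roll": the turn about the tool's z in units of 10 degrees (1.0 is 10 degrees); "jaw": the gripper's target within -1 to 1 (shut at 1, half-way at 0, fully open at -1). In form: [{"dp": [dx, dy, dz], "roll": roll, "jaw": jaw}, ...]. A call has 1 to 20 rows; each row is the pose to reach, as a shift and turn from the pose commanded when the call began, along the tool's axes at that moment; what a row does not reach only later rows make up. A row lasts 1/8 s, in which the tool goes at most 62.5 mm and 10.7 degrees, less where a joint would pass 70% of its speed; a pose out of reach is approached as far as the arm can. A call with a gripper value outside its range is refused whole. The fingers move at their own pace and stop on an object; the grip force is fixed at half the most. Time passes only in rows, so rows that repeat a pose let the fingers close. It gives the time, the measured TCP pose, the force, the opening and the grip force at its end, in the units of the state.
- observe(): the state, without advancing time (a new reading comes with each control period).
- snapshot(name): name is "side" or "top" or "wrist"; returns the picture (400x640x3 uint8, red, green, blue); there is no depth.
- calibration(name): a dict with "fx", "fy", "cx", "cy" (pixels), "xyz" and "orientation" of the camera in the world; the wrist camera has in their place "tool_from_camera" (4x4, takes a point from camera to tool coordinates, whose origin is the TCP and whose axes are the flange's). Camera axes: x right, y up, looking along -z (the intrinsics and any distortion apply to the point x, -y, -z); pixel columns grow to the right and rows downward; lengths in m; the calibration is good to about 2 mm. The wrist camera is an equidistant fisheye: a pixel r from the principal point sees the ray r / f radians off the axis. A picture is of the moment at which its call begins: read the wrist's pose just before it. calibration takes no time and is no camera call.
- finish_job(): hands the job in; it is judged then, once.
The state is a dict: "time_s": time; "joint_positions": joint angles; "qvel": joint speeds; "effort": joint torques, N m; "tool_pos": TCP position; "tcp_rot": TCP orientation; "contact_force": force on the tool from outside, world axes, zero at the start; "moment": the same for the moment, N m; "gripper_width": finger opening in m; "grip_force": force on a finger pad.
Only numpy, scipy, OpenCV 4.12 (cv2) and the standard library are available. Lean on these libraries where they do the work, as an engineer would, in place of code of your own. Each camera call takes 0.05 s, during which the arm holds its last target. There are 200 camera calls.

### The job

Pick up the long lens tube with the thin nose and lay it in the V-block on the desk, its two octagonal rings outside the block's two V-notched ends and its nose pointing at the upright plate with the hole. Press it down firmly, without ramming it, so that it bears on both sides of the V, and finish while still pressing it there with the gripper: do not let go. Leave the other things on the desk where they are.

Things in the scene. Friction and masses are not known exactly. Their poses are not given: they have to be found in the camera images.
- lens_tube: Long aluminium lens tube lying on the desk. Round barrel 28 mm thick, 89 mm long; at each end of it a dark octagonal ring 36 mm across flats, 8 mm wide, on which it lies (axis 18 mm up, 4 mm free under the barrel). Beyond one ring a nose 20 mm thick, 14 mm long. 0.10 to 0.21 kg. Origin: on the axis midway between the rings; x along the axis toward the nose; y, z any way round it.
- lens_nose (a point): Tip of the lens tube's nose, on the axis, 66.5 mm from the tube's origin along its x axis.
- vblock: Aluminium V-block, fixed. Base plate 10 mm thick, 76 mm wide, x = -55 to 97 mm. Two V-notched ends, 16 mm along x, 64 mm wide, 44 mm high, centred at x = -32 and 32 mm; between them a 48 mm gap for fingers, open down to the base plate. At x = 85 to 91 mm an upright dark plate with a hole, 60 mm wide, top at 69 mm. Origin: on the desk below the V's middle; x along the V toward the plate.
- vblock_seat (a point): Where the seated tube's origin lies: on the V's axis, midway between the notched ends, 46 mm above the desk; x along the V toward the upright plate, z up. The V's sides slope at 45 degrees; its bottom is 20 mm below this point, its mouth 35 mm wide. The seated tube has 4.5 mm of play either way along x before a ring meets the block. The block is rigid.
- vblock_left: The left sides (toward the block's +y) of the two V notches, one contact line. Origin and axes as vblock.
- vblock_right: The right sides (toward the block's -y) of the two V notches, the other contact line. Origin and axes as vblock.
- short_tube: Bystander: short lens tube without nose, barrel 22 mm in diameter and 40 mm long with octagonal rings 28 mm across flats and 7 mm wide, lying on its side. Origin: middle of its axis.
- beaker: Bystander: small glass beaker 57 mm wide, 66 mm tall. Origin: centre of its underside.
- bottle: Bystander: white capped vial 28 mm wide, 44 mm tall. Origin: centre of its underside.
- amber_vial: Bystander: amber vial with white cap, 22 mm wide, 55 mm tall. Origin: centre of its underside.
- clamp_block: Bystander: aluminium clamp block with two bores, 29 x 50 x 20 mm. Origin: centre of its underside.
- dish: Bystander: clear flat dish with lid, 55 mm wide, 14 mm tall. Origin: centre of its underside.
Not all that is in view belongs to the job. What is shaped like the vblock but brown or green is not meant.

How it is judged:
By the outcome, as a careful person would: the job done as asked, in the order asked, and still so for the second after the job is handed in, while the arm keeps its last pose, push and grip.
It also fails if it takes over 48 s, if anything falls off the work surface, if the arm or the gripper's body presses on something with over 40 N, if the wrist force passes 120 N, or if a joint passes its speed limit or range.

## Working session

There is one attempt and no reset: what is moved stays moved. The work goes in short steps, Python scripts to look and compute and a tool call to move; the robot and the scene stay as the last step left them, time stands still between calls to the robot, and variables do not carry over. Pictures are saved under pics/ and viewed, at most 12 in all, crops included, and the job is handed in when it is done.

Besides the shell and the picture viewer there is one more tool, called after "Request:" as name([rows], argument=value, ...), one row to a line, values as JSON. move_arm: Moves the arm, as the interface text tells. Its arguments: {"type":"object","properties":{"moves":{"type":"array"}},"required":["moves"]}

```bash
mkdir -p pics
python3 - <<'E'
from bench import *
import cv2
for n in("top","side"):
    cv2.imwrite(f"pics/{n}0.png",snapshot(n)[...,::-1]); print(n,calibration(n))
s=observe();print(s['tool_pos'],s['tcp_rot'],s['time_s'],s['gripper_width'],s['contact_force']);print(calibration("wrist"))
E
```

```text
top {'fx': 372.6097920899294, 'fy': 372.6097920899294, 'cx': 322.19222614360336, 'cy': 195.77084427861627, 'xyz': array([0.39680283, 0.0519589 , 1.22359078]), 'orientation': array([[-0.00902929,  0.99227311, -0.12374391],
       [-0.99966964, -0.01193533, -0.02276312],
       [-0.02406415,  0.1234975 ,  0.99205307]])}
side {'fx': 426.97582243419595, 'fy': 426.97582243419595, 'cx': 316.05526920085344, 'cy': 193.40285902240547, 'xyz': array([-0.1422312 , -0.94662433,  0.54233923]), 'orientation': array([[ 0.83044804,  0.1800526 , -0.52719742],
       [-0.55652188,  0.31107826, -0.77039841],
       [ 0.02528741,  0.93317275,  0.35853754]])}
[0.18537976 0.54358355 0.22340713] [[-9.46426111e-01  3.22919063e-01 -9.46350660e-04]
 [ 3.22920291e-01  9.46424489e-01 -1.78132036e-03]
 [ 3.20427138e-04 -1.99148393e-03 -9.99997966e-01]] 0.1 0.09390830305278423 [-0.20915009 -0.21145548  0.06771794]
{'fx': 309.70691628693146, 'fy': 309.70691628693146, 'cx': 325.35555158587056, 'cy': 197.38264423908268, 'tool_from_camera': array([[ 1.44073927e-04,  9.72809852e-01,  2.31605205e-01,
         6.60118033e-02],
       [ 9.99999964e-01, -8.80459200e-05, -2.52248144e-04,
         4.76952684e-04],
       [-2.24997586e-04,  2.31605233e-01, -9.72809830e-01,
        -1.59905745e-01],
       [ 0.00000000e+00,  0.00000000e+00,  0.00000000e+00,
         1.00000000e+00]])}
```

View pics/top0.png

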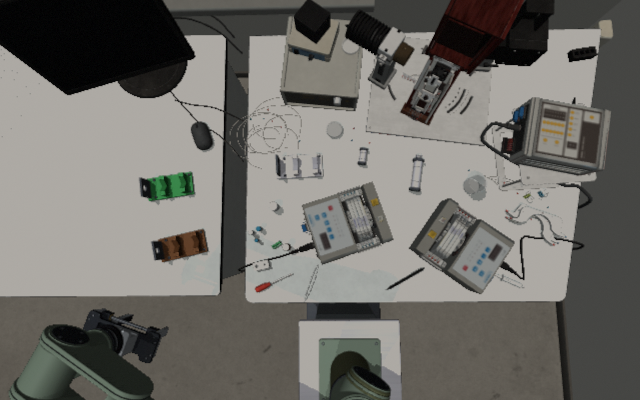

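View pics/side0.png

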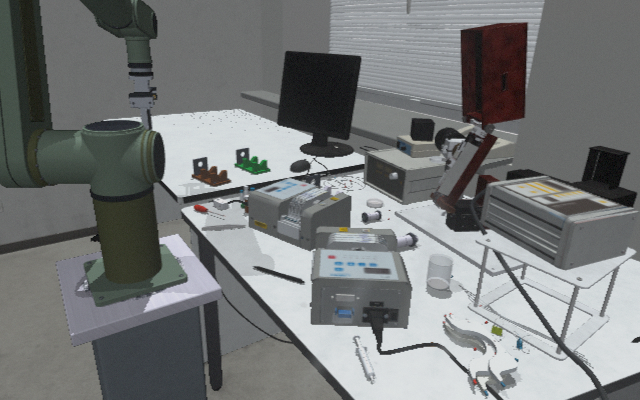

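Candidates: the silver V-block at top (300,166) is the one meant, since those at (167,186) and (180,246) are green and brown. For the tube, the long one with a nose at (416,175) fits, and the one at (363,156) is the short tube. I'll confirm both in an enlarged crop.

Run:
```python
import cv2,numpy as np
a=cv2.imread("pics/top0.png")
f=lambda y,x:cv2.resize(a[y:y+60,x:x+66],None,fx=6*400/396,fy=6*400/396,interpolation=cv2.INTER_CUBIC)
c=np.hstack([cv2.resize(a[140:196,268:334],(792//2*1,336),interpolation=cv2.INTER_CUBIC),cv2.resize(a[147:203,383:449],(396,336),interpolation=cv2.INTER_CUBIC)])
cv2.imwrite("pics/c1.png",c)
```

```text
(no output)
```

View pics/c1.png

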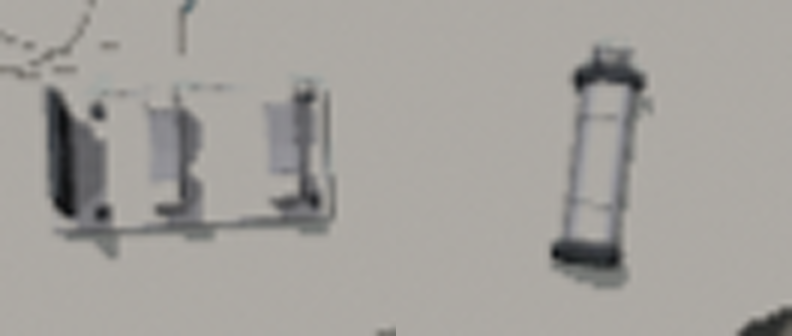

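The crop confirms both. The tube's nose points up in the image (world +x) at crop (613,52), with rings at (610,76) and (587,253). The V-block's dark plate is at its left end (crop 62,150), which is world +y. Next I'll get coarse positions.

```bash
cat > h.py <<'E'
import numpy as np,cv2
from bench import *
def ray(name,u,v,s=None):
    c=calibration(name)
    x=(u-c['cx'])/c['fx'];y=(v-c['cy'])/c['fy']
    if name=='wrist':
        r=np.hypot(x,y);d=np.array([x/r*np.sin(r),-y/r*np.sin(r),-np.cos(r)])
        T=c['tool_from_camera'];R=s['tcp_rot']
        return s['tool_pos']+R@T[:3,3],R@T[:3,:3]@d
    return c['xyz'],c['orientation']@np.array([x,-y,-1])
def at(name,u,v,z,s=None):
    o,d=ray(name,u,v,s);return o+d*(z-o[2])/d[2]
def proj(p,s):
    c=calibration('wrist');T=c['tool_from_camera'];R=s['tcp_rot']@T[:3,:3]
    q=R.T@(np.asarray(p)-s['tool_pos']-s['tcp_rot']@T[:3,3])
    x,y,z=q[0],-q[1],-q[2];h=np.hypot(x,y);t=np.arctan2(h,z)
    return np.array([c['cx']+c['fx']*t*x/h,c['cy']+c['fy']*t*y/h])
def go(p,yaw_axis=None):
    "dp units, and roll needed so tool x is along yaw_axis (mod 180)"
    s=observe();R=s['tcp_rot'];d=R.T@(np.asarray(p)-s['tool_pos'])/.025
    r=None
    if yaw_axis is not None:
        a=R.T@np.array([np.cos(yaw_axis),np.sin(yaw_axis),0]);r=np.degrees(np.arctan2(a[1],a[0]))/10
    return d.round(2),r
E
python3 - <<'E'
from h import *
A=at('top',418.7,159.7,.022);B=at('top',414.8,189.2,.022);print(A,B,(A+B)/2,np.linalg.norm(A-B))
d=A-B;yaw=np.arctan2(d[1],d[0]);print(np.degrees(yaw))
print('plate top',at('top',268+58/6,140+150/6,.069),'ends',at('top',268+182/6,140+155/6,.044),at('top',268+305/6,140+150/6,.044))
for p in [(340,190),(372,184),(303,208),(445,200),(412,245),(393,235),(515,240)]:print(p,at('top',*p,.1))
m=(A+B)/2;m[2]=.20;print(go(m-np.array([0.0,0,0]),yaw))
E
```

```text
[ 0.66172599 -0.23714449  0.022     ] [ 0.56451675 -0.22061414  0.022     ] [ 0.61312137 -0.22887932  0.022     ] 0.09860471385880909
-9.650786590783545
plate top [0.64065995 0.21852842 0.069     ] ends [0.64225883 0.15518905 0.044     ] [0.64406661 0.0889567  0.044     ]
(340, 190) [0.55399183 0.02339795 0.1       ]
(372, 184) [ 0.57120988 -0.07412041  0.1       ]
(303, 208) [0.50030257 0.13626253 0.1       ]
(445, 200) [ 0.51967198 -0.29203554  0.1       ]
(412, 245) [ 0.38624312 -0.18801505  0.1       ]
(393, 235) [ 0.41634429 -0.13272229  0.1       ]
(515, 240) [ 0.39822266 -0.49166707  0.1       ]
(array([-26.17, -23.72,   0.98]), np.float64(17.081121470804497))
```

Request:
move_arm([
  {"dp": [-22.6,-10.0,-0.4],"roll": -0.9,"jaw": -1},
  {"dp": [-22.6,-10.0,-0.4],"roll": -0.9,"jaw": -1},
  {"dp": [-22.6,-10.0,-0.4],"roll": -0.9,"jaw": -1},
  {"dp": [-22.6,-10.0,-0.4],"roll": -0.9,"jaw": -1},
  {"dp": [-22.6,-10.0,-0.4],"roll": -0.9,"jaw": -1},
  {"dp": [-22.6,-10.0,-0.4],"roll": -0.9,"jaw": -1},
  {"dp": [-22.6,-10.0,-0.4],"roll": -0.9,"jaw": -1},
  {"dp": [-22.6,-10.0,-0.4],"roll": -0.9,"jaw": -1},
  {"dp": [-22.6,-10.0,-0.4],"roll": -0.9,"jaw": -1},
  {"dp": [-22.6,-10.0,-0.4],"roll": -0.9,"jaw": -1},
  {"dp": [-22.6,-10.0,-0.4],"roll": -0.9,"jaw": -1},
  {"dp": [-22.6,-10.0,-0.4],"roll": -0.9,"jaw": -1},
  {"dp": [-22.6,-10.0,-0.4],"roll": -0.9,"jaw": -1},
  {"dp": [-22.6,-10.0,-0.4],"roll": -0.9,"jaw": -1},
])

```text
time_s: 1.85
tool_pos: [0.6389, 0.1265, 0.2347]
tcp_rot: [[-0.986, 0.169, 0.0], [0.169, 0.986, 0.0], [-0.0, 0.0, -1.0]]
contact_force: [-0.6, -0.6, -0.1]
gripper_width: 0.0941
grip_force: 0.0
```

Run:
```python
from h import *
import pickle
s=observe();a=snapshot('wrist')[...,::-1];pickle.dump(s,open('s1.pkl','wb'))
cv2.imwrite('pics/w1.png',a);print(s['tool_pos'],s['time_s'],s['qvel'].max() if hasattr(s['qvel'],'max') else s['qvel'])
```

```text
[0.638856   0.12649233 0.23471461] 1.85 0.0029087254679310004
```

View pics/w1.png

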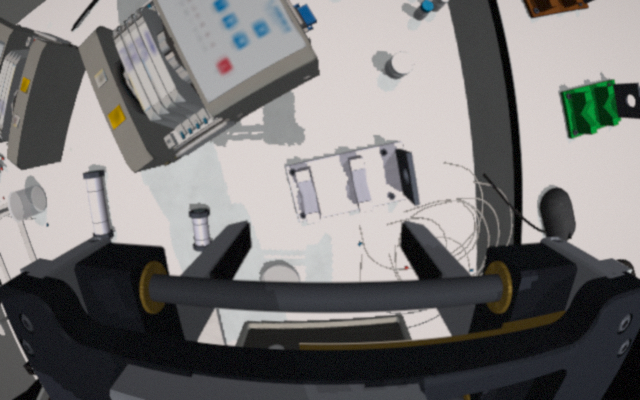

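The block shows at (290–420, 140–222), with the plate at (402,175) and the notched ends near (303,192) and (358,180). I'll enlarge it.

Run:
```python
import cv2
a=cv2.imread("pics/w1.png")[132:228,280:425]
cv2.imwrite("pics/c2.png",cv2.resize(a,None,fx=5,fy=5,interpolation=cv2.INTER_CUBIC))
```

```text
(no output)
```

View pics/c2.png

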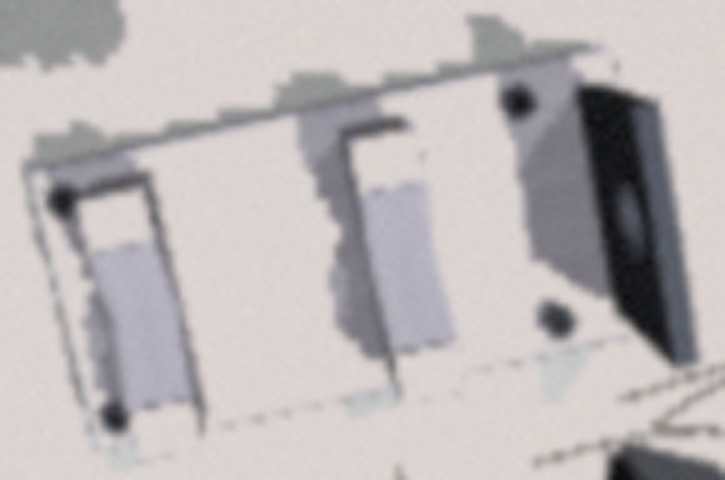

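```bash
cat > fit.py <<'E'
from h import *
import pickle
from scipy.optimize import least_squares
s=pickle.load(open('s1.pkl','rb'))
F=[(-.024,.032,.044,150,178),(-.024,-.032,.044,200,430),(.024,.032,.044,346,131),(.024,-.032,.044,396,395),(.040,.032,.044,408,122),(-.040,.032,.044,80,192),
(-.024,.0175,.0435,152,241),(-.024,-.0175,.0435,188,400),(.024,.0175,.0435,362,193),(.024,-.0175,.0435,392,350),(.040,.0175,.0435,427,182),(.040,-.0175,.0435,453,340),
(.085,.030,.010,580,88),(.097,.038,.010,600,47),(-.055,.038,.010,28,160)]
F=np.array(F);P=F[:,:3];U=F[:,3:]/5+[280,132]-.4
def T(q,P):
    c,n=np.cos(q[2]),np.sin(q[2]);return np.c_[q[0]+c*P[:,0]-n*P[:,1],q[1]+n*P[:,0]+c*P[:,1],P[:,2]+q[3]]
f=lambda q:np.r_[np.array([proj(p,s) for p in T(q,P)]).ravel()-U.ravel(),300*q[3]]
r=least_squares(f,[.643,.122,1.57,0],loss='soft_l1')
print(r.x,np.degrees(r.x[2]));print((r.fun[:-1].reshape(-1,2)).round(1))
for (u,v,z) in [(418.7,159.7,.02),(414.8,189.2,.02)]:print(at('top',u,v,z))
E
python3 fit.py
```

```text
[ 0.64950142  0.13561024  1.60162054 -0.00237673] 91.76609713632955
[[-1.3 -0.1]
 [ 0.   1.8]
 [ 0.5  1.1]
 [ 0.3  1. ]
 [ 1.8  0.3]
 [-0.8 -0.1]
 [ 1.  -0.6]
 [-0.  -3.8]
 [-0.4  0.9]
 [-1.  -1.7]
 [ 0.1  0.5]
 [ 0.  -2.3]
 [-1.2 -0.6]
 [ 2.8 -0.2]
 [-0.3  0.3]]
[ 0.66216694 -0.2376257   0.02      ]
[ 0.5647959  -0.22106783  0.02      ]
```

Request:
move_arm([
  {"dp": [-2.4,0.4,2.6],"roll": 0,"jaw": -1},
  {"dp": [-2.4,0.4,2.6],"roll": 0,"jaw": -1},
  {"dp": [-2.4,0.4,2.6],"roll": 0,"jaw": -1},
  {"dp": [-2.4,0.4,2.6],"roll": 0,"jaw": -1},
])

```text
time_s: 2.4
tool_pos: [0.7004, 0.1253, 0.1706]
tcp_rot: [[-0.985, 0.17, 0.001], [0.17, 0.985, 0.0], [-0.001, 0.0, -1.0]]
contact_force: [0.2, -0.2, -0.2]
gripper_width: 0.094
grip_force: 0.0
```

Run:
```python
from h import *
import pickle
s=observe();a=snapshot('wrist')[...,::-1];pickle.dump(s,open('s2.pkl','wb'))
cv2.imwrite('pics/w2.png',a);u=proj([.649,.134,.03],s);print(s['tool_pos'],s['time_s'],u)
x,y=(u-[80,60]).astype(int).clip(0);print(x,y)
cv2.imwrite("pics/c3.png",cv2.resize(a[y:y+120,x:x+160],None,fx=5,fy=5,interpolation=cv2.INTER_CUBIC))
```

```text
[0.70040166 0.12529724 0.17060816] 2.4 [324.69668359 139.07179353]
244 79
```

View pics/c3.png

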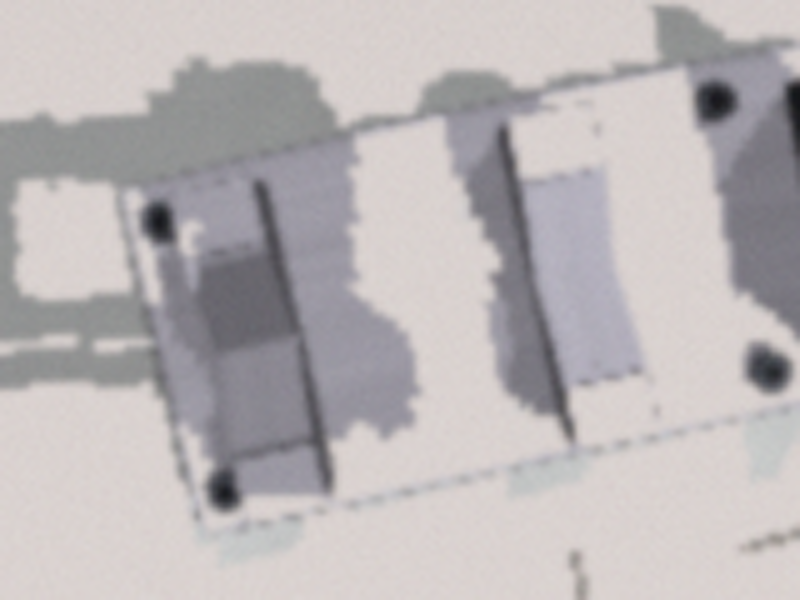

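```bash
cat > fit2.py <<'E'
from h import *
import pickle
from scipy.optimize import least_squares
s1=pickle.load(open('s1.pkl','rb'));s2=pickle.load(open('s2.pkl','rb'))
G=[(-.055,.038,.010,122,187),(-.055,-.038,.010,201,523),(-.024,.032,.044,262,182),(-.024,-.032,.044,326,488),(.024,.032,.044,503,125),(.024,-.032,.044,570,437),
(.040,.032,.044,598,106),(.040,-.032,.044,656,417),(-.024,1,.044,267,243),(-.024,-1,.044,315,440),(.024,1,.044,525,186),(.024,-1,.044,575,385),(.040,1,.044,605,171),(.040,-1,.044,645,372),(-.024,0,.026,299,332)]
F=[(-.024,.032,.044,150,178),(-.024,-.032,.044,200,430),(.024,.032,.044,346,131),(.024,-.032,.044,396,395),(.040,.032,.044,408,122),(-.040,.032,.044,80,192),
(-.024,1,.044,152,241),(-.024,-1,.044,188,400),(.024,1,.044,362,193),(.024,-1,.044,392,350),(.040,1,.044,427,182),(.040,-1,.044,453,340),(-.055,.038,.010,28,160)]
G,F=map(np.array,(G,F))
def res(q,D,off,s):
    out=[]
    c,n=np.cos(q[2]),np.sin(q[2])
    for x,y,z,u,v in D:
        if abs(y)==1:y*=q[4]
        p=[q[0]+c*x-n*y,q[1]+n*x+c*y,z+q[3]];out+=list(proj(p,s)-np.array([u,v])/5-off+.4)
    return out
for S in ('2','1','12'):
    f=lambda q:np.r_[(res(q,G,[244,79],s2) if '2' in S else []),(res(q,F,[280,132],s1) if '1' in S else []),300*q[3]]
    r=least_squares(f,[.643,.122,1.57,0,.02],loss='soft_l1')
    print(r.x.round(4),np.degrees(r.x[2]))
    if S!='12':print(r.fun[:-1].reshape(-1,2).round(1).tolist())
E
python3 fit2.py;python3 -c "
from h import *
print(go([.6135,-.2293,.2],np.radians(-9.65)))"
```

```text
[ 0.6508  0.136   1.6073 -0.0063  0.0194] 92.0886724186609
[[0.5, -0.3], [0.5, 1.4], [-1.0, -1.7], [0.7, 2.6], [1.0, -0.8], [0.9, 2.7], [-1.4, -0.2], [-0.1, 3.4], [0.8, -0.9], [0.0, -0.6], [-0.7, -0.0], [-2.6, 0.2], [-0.1, -0.2], [-0.3, -0.4], [0.1, -0.0]]
[ 0.6497  0.1356  1.6007 -0.0024  0.0191] 91.71574779141805
[[-1.2, 0.1], [0.0, 1.9], [0.6, 1.3], [0.3, 1.2], [1.8, 0.5], [-0.8, 0.1], [0.7, -1.7], [0.2, -2.3], [-0.6, -0.2], [-0.7, -0.1], [-0.0, -0.6], [0.3, -0.7], [-0.3, 0.4]]
(array([  1.02, -14.57,  -1.16]), np.float64(17.984661773929354))Traceback (most recent call last):
  File "fit2.py", line 19, in <module>
    r=least_squares(f,[.643,.122,1.57,0,.02],loss='soft_l1')
    return func(*args, **kwargs)
    result = trf(vector_fun.fun, vector_fun.jac, x0, f0, J0, lb, ub, ftol, xtol,
                 gtol, max_nfev, x_scale, loss_function, tr_solver,
                 tr_options.copy(), verbose, callback=callback_wrapped)
    return trf_no_bounds(
        fun, jac, x0, f0, J0, ftol, xtol, gtol, max_nfev, x_scale,
        loss_function, tr_solver, tr_options, verbose, callback=cal
[... 942 characters left out ...]
     ~~~~~~~~^^^
    return self.f(x, *self.args, **self.kwargs)
           ~~~~~~^^^^^^^^^^^^^^^^^^^^^^^^^^^^^^
  File "fit2.py", line 18, in <lambda>
    f=lambda q:np.r_[(res(q,G,[244,79],s2) if '2' in S else []),(res(q,F,[280,132],s1) if '1' in S else []),300*q[3]]
                                                                 ~~~^^^^^^^^^^^^^^^^^^
  File "fit2.py", line 15, in res
    p=[q[0]+c*x-n*y,q[1]+n*x+c*y,z+q[3]];out+=list(proj(p,s)-np.array([u,v])/5-off+.4)
                                                   ~~~~^^^^^
  File "h.py", line 14, in proj
    c=calibration('wrist');T=c['tool_from_camera'];R=s['tcp_rot']@T[:3,:3]
ValueError: time passes only in moves, steps and waits
```

Request:
move_arm([
  {"dp": [0.6,-14.6,-1.2],"roll": 0,"jaw": -1},
  {"dp": [0.6,-14.6,-1.2],"roll": 0,"jaw": -1},
  {"dp": [0.6,-14.6,-1.2],"roll": 0,"jaw": -1},
  {"dp": [0.6,-14.6,-1.2],"roll": 0,"jaw": -1},
  {"dp": [0.6,-14.6,-1.2],"roll": 0,"jaw": -1},
  {"dp": [0.6,-14.6,-1.2],"roll": 0,"jaw": -1},
  {"dp": [0.6,-14.6,-1.2],"roll": 0,"jaw": -1},
  {"dp": [0.6,-14.6,-1.2],"roll": 0,"jaw": -1},
  {"dp": [0.6,-14.6,-1.2],"roll": 0,"jaw": -1},
])

```text
time_s: 3.58
tool_pos: [0.6237, -0.2306, 0.2]
tcp_rot: [[-0.986, 0.169, 0.001], [0.169, 0.986, 0.0], [-0.001, 0.0, -1.0]]
contact_force: [0.2, 0.4, -0.4]
gripper_width: 0.0938
grip_force: 0.0
```

```bash
sed -i 's/^from bench import \*/from bench import *\nimport functools\ncalibration=functools.cache(calibration)/' h.py; python3 fit2.py|tail -1
python3 - <<'E'
from h import *
import pickle
s=observe();a=snapshot('wrist')[...,::-1];pickle.dump(s,open('s3.pkl','wb'))
cv2.imwrite('pics/w3.png',a);u=proj([.6135,-.2293,.02],s);print(s['tool_pos'],s['time_s'],u)
x,y=(u-[75,75]).astype(int).clip(0);print(x,y)
cv2.imwrite("pics/c4.png",cv2.resize(a[y:y+150,x:x+150],None,fx=4,fy=4,interpolation=cv2.INTER_CUBIC))
E
```

```text
[ 0.6506  0.1359  1.6048 -0.0066  0.0194] 91.94950822531194
[ 0.62372558 -0.23063204  0.20001823] 3.575 [324.57576297 175.14388521]
249 100
```

View pics/c4.png

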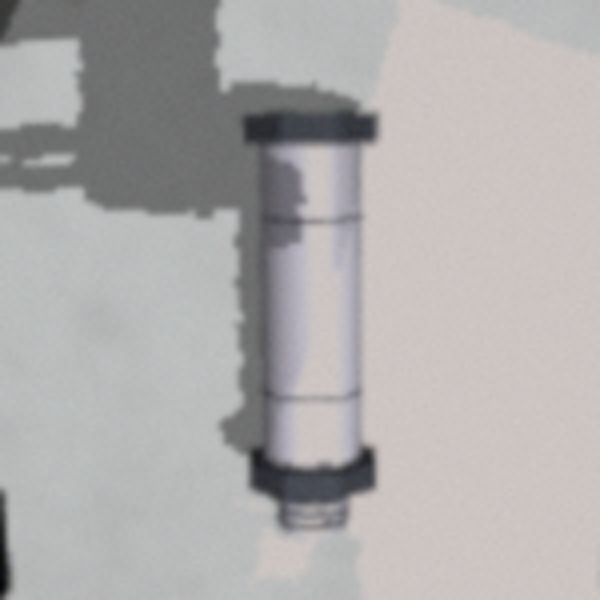

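The tube lies vertically in the crop, nose down. The barrel runs from (310,142) to (313,464), with edges about 262–360 and the nose tip at (313,528).

Run:
```python
from h import *
import pickle
s=pickle.load(open('s3.pkl','rb'))
g=lambda u,v,z:at('wrist',u/4+249-.4,v/4+100-.4,z,s)
A=g(310,142,.032);B=g(313,464,.032);d=B-A
yaw=np.arctan2(d[1],d[0]);m=(A+B)/2;print(A,B,np.linalg.norm(d),np.degrees(yaw),m)
a=(g(262,145,.018)+g(358,145,.018))/2;b=(g(266,458,.018)+g(360,458,.018))/2;print(a,b)
p=m.copy();p[2]=.022
print(go(p,yaw))
```

```text
[ 0.56958869 -0.22011197  0.032     ] [ 0.65654521 -0.23411502  0.032     ] 0.0880767902997219 -9.148095749176814 [ 0.61306695 -0.22711349  0.032     ]
[ 0.57083732 -0.22028807  0.018     ] [ 0.65895403 -0.23445332  0.018     ]
(array([0.45, 0.06, 7.11]), np.float64(17.944030198673154))
```

Request:
move_arm([
  {"dp": [0.45,0.05,1.5],"roll": -0.05,"jaw": -1},
  {"dp": [0.45,0.05,3.2],"roll": -0.05,"jaw": -0.8},
  {"dp": [0.45,0.05,4.8],"roll": -0.05,"jaw": -0.5},
  {"dp": [0.45,0.05,6.0],"roll": -0.05,"jaw": -0.3},
  {"dp": [0.45,0.05,6.7],"roll": -0.05,"jaw": -0.1},
  {"dp": [0.45,0.05,7.1],"roll": -0.05,"jaw": -0.1},
  {"dp": [0.45,0.05,7.1],"roll": -0.05,"jaw": 0.1},
  {"dp": [0.45,0.05,7.1],"roll": -0.05,"jaw": 0.3},
  {"dp": [0.45,0.05,7.1],"roll": -0.05,"jaw": 0.5},
  {"dp": [0.45,0.05,7.1],"roll": -0.05,"jaw": 1},
  {"dp": [0.45,0.05,7.1],"roll": -0.05,"jaw": 1},
  {"dp": [0.45,0.05,7.1],"roll": -0.05,"jaw": 1},
  {"dp": [0.45,0.05,7.1],"roll": -0.05,"jaw": 1},
])

```text
time_s: 5.25
tool_pos: [0.6135, -0.2295, 0.0234]
tcp_rot: [[-0.987, 0.162, 0.002], [0.162, 0.987, -0.001], [-0.002, -0.001, -1.0]]
contact_force: [-0.1, 0.7, 4.9]
gripper_width: 0.0271
grip_force: 30.0
```

Request:
move_arm([
  {"dp": [0,0,-0.4],"roll": 0,"jaw": 1},
  {"dp": [0,0,-1.5],"roll": 0,"jaw": 1},
  {"dp": [0,0,-3.3],"roll": 0,"jaw": 1},
  {"dp": [0,0,-5.5],"roll": 0,"jaw": 1},
  {"dp": [0,0.5,-7.6],"roll": 0,"jaw": 1},
  {"dp": [0.1,1.9,-7.8],"roll": -1,"jaw": 1},
  {"dp": [0.2,3.5,-7.8],"roll": -2,"jaw": 1},
  {"dp": [0.35,5.3,-7.8],"roll": -3,"jaw": 1},
  {"dp": [0.5,7.0,-7.8],"roll": -4,"jaw": 1},
  {"dp": [0.6,8.7,-7.8],"roll": -5,"jaw": 1},
  {"dp": [0.7,10.3,-7.8],"roll": -6,"jaw": 1},
  {"dp": [0.8,11.8,-7.8],"roll": -7,"jaw": 1},
  {"dp": [0.9,13.1,-7.8],"roll": -8,"jaw": 1},
  {"dp": [0.9,14.1,-7.8],"roll": -9,"jaw": 1},
  {"dp": [0.93,14.67,-7.8],"roll": -9.7,"jaw": 1},
  {"dp": [0.93,14.67,-7.8],"roll": -10.1,"jaw": 1},
  {"dp": [0.93,14.67,-7.8],"roll": -10.1,"jaw": 1},
  {"dp": [0.93,14.67,-7.8],"roll": -10.1,"jaw": 1},
])

```text
time_s: 7.5
tool_pos: [0.631, 0.2034, 0.2103]
tcp_rot: [[-0.091, -0.996, 0.023], [-0.993, 0.089, -0.073], [0.071, -0.03, -0.997]]
contact_force: [0.5, -0.3, -1.3]
gripper_width: 0.0271
grip_force: 30.0
```

Run:
```python
from h import *
import pickle
s=observe();a=snapshot('wrist')[...,::-1];pickle.dump(s,open('s4.pkl','wb'))
cv2.imwrite('pics/w4.png',a);print(s['tool_pos'],s['tcp_rot'],s['joint_positions'],s['contact_force'],s['time_s'])
print(proj([.6505,.136,.03],s),proj(s['tool_pos']+[0,0,-.005],s),go([.6505,.136,.12],np.radians(92)))
```

```text
[0.63096207 0.20341782 0.2102933 ] [[-0.09101507 -0.99557983  0.02317461]
 [-0.99332041  0.08910187 -0.07331722]
 [ 0.07092825 -0.02969279 -0.99703938]] [ 0.21901499  0.40307951  1.32055192 -0.07765845  1.41172272 -2.82019483] [ 0.522134   -0.33984594 -1.30003053] 7.5
[308.06382939 137.67275589] [326.77193237 243.85251228] (array([ 2.35, -0.9 ,  3.82]), np.float64(17.284903456829646))
```

View pics/w4.png

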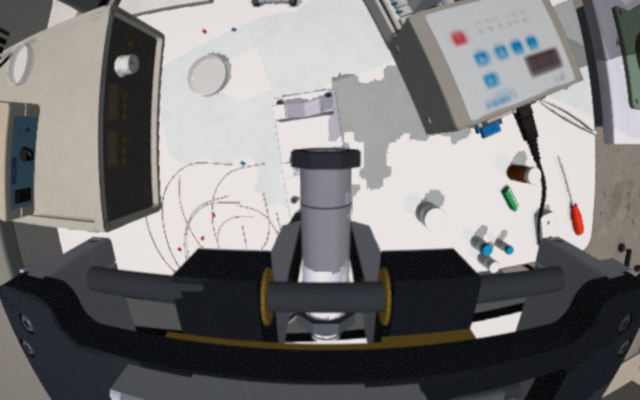

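The picture shows the tube held straight by the fingers at (326,245), with the silver block behind it at (310,110). The last joint sits at its range end, so this grasp orientation can't reach the seat yaw. I'll put the tube back where it was and regrasp it with the tool half a turn round.

Request:
move_arm([
  {"dp": [1,0,0],"roll": 1,"jaw": 1},
  {"dp": [2.5,0,0],"roll": 2,"jaw": 1},
  {"dp": [4,0,0],"roll": 3,"jaw": 1},
  {"dp": [6,0,0],"roll": 4,"jaw": 1},
  {"dp": [8,0,0],"roll": 5,"jaw": 1},
  {"dp": [10,0,0],"roll": 6,"jaw": 1},
  {"dp": [12,0,0],"roll": 7,"jaw": 1},
  {"dp": [13,0,0],"roll": 8,"jaw": 1},
  {"dp": [14,0,0],"roll": 9,"jaw": 1},
  {"dp": [14,0,0],"roll": 9.5,"jaw": 1},
  {"dp": [14,0,0],"roll": 9.5,"jaw": 1},
])

```text
time_s: 8.93
tool_pos: [0.5991, -0.1449, 0.2352]
tcp_rot: [[-0.984, 0.178, 0.024], [0.176, 0.982, -0.073], [-0.036, -0.068, -0.997]]
contact_force: [0.4, 0.1, -0.7]
gripper_width: 0.0274
grip_force: 30.0
```

Run:
```python
from h import *
s=observe();print(s['tool_pos'],s['tcp_rot'].round(3).tolist(),s['joint_positions'].round(3),s['time_s'])
print(go([.6135,-.2295,.0245],np.arctan2(-.162,.987)))
```

```text
[ 0.59910694 -0.14492746  0.2351924 ] [[-0.984, 0.178, 0.024], [0.176, 0.982, -0.073], [-0.036, -0.068, -0.997]] [-0.346  0.26   1.456 -0.062  1.379 -1.728] 8.925
(array([-0.86, -2.65,  8.66]), np.float64(17.905160994823294))
```

The joint limit also left the tool tilted by about 4.4°. The tilt is perpendicular to the arm plane, so pushing gently against the opposite limit at the same azimuth should cancel it. I'll do that high above the desk.

Request:
move_arm([
  {"dp": [0.1,1,-0.1],"roll": 1,"jaw": 1},
  {"dp": [0.2,2,-0.15],"roll": 2,"jaw": 1},
  {"dp": [0.3,3,-0.2],"roll": 3,"jaw": 1},
  {"dp": [0.4,4,-0.3],"roll": 4,"jaw": 1},
  {"dp": [0.5,5,-0.4],"roll": 5,"jaw": 1},
  {"dp": [0.6,6,-0.4],"roll": 6,"jaw": 1},
  {"dp": [0.7,7,-0.5],"roll": 7,"jaw": 1},
  {"dp": [0.8,8,-0.6],"roll": 8,"jaw": 1},
  {"dp": [0.9,9,-0.7],"roll": 9,"jaw": 1},
  {"dp": [1,10,-0.7],"roll": 10,"jaw": 1},
  {"dp": [1.1,10.7,-0.8],"roll": 11,"jaw": 1},
  {"dp": [1.1,10.7,-0.8],"roll": 12,"jaw": 1},
  {"dp": [1.1,10.7,-0.8],"roll": 13,"jaw": 1},
  {"dp": [1.1,10.7,-0.8],"roll": 14,"jaw": 1},
  {"dp": [1.1,10.7,-0.8],"roll": 15,"jaw": 1},
  {"dp": [1.1,10.7,-0.8],"roll": 16,"jaw": 1},
  {"dp": [1.1,10.7,-0.8],"roll": 17,"jaw": 1},
])

```text
time_s: 11.05
tool_pos: [0.6191, 0.1256, 0.236]
tcp_rot: [[1.0, -0.007, 0.024], [-0.005, -0.997, -0.073], [0.024, 0.073, -0.997]]
contact_force: [-0.1, 0.0, -0.6]
gripper_width: 0.0275
grip_force: 30.0
```

Run:
```python
from h import *
s=observe();print(s['tool_pos'],s['tcp_rot'].round(3).tolist(),s['joint_positions'].round(4),s['time_s'])
```

```text
[0.61910709 0.12559116 0.23596466] [[1.0, -0.007, 0.024], [-0.005, -0.997, -0.073], [0.024, 0.073, -0.997]] [ 0.1017  0.3131  1.3869 -0.0756  1.4258  1.6889] 11.05
```

Request:
move_arm([
  {"dp": [0,0,0],"roll": 1,"jaw": 1},
  {"dp": [0,0,0],"roll": 2,"jaw": 1},
  {"dp": [0,0,0],"roll": 3,"jaw": 1},
  {"dp": [0,0,0],"roll": 4,"jaw": 1},
  {"dp": [0,0,0],"roll": 5,"jaw": 1},
  {"dp": [0,0,0],"roll": 5.7,"jaw": 1},
  {"dp": [0,0,0],"roll": 6.2,"jaw": 1},
  {"dp": [0,0,0],"roll": 6.5,"jaw": 1},
  {"dp": [0,0,0],"roll": 6.8,"jaw": 1},
  {"dp": [0,0,0],"roll": 6.8,"jaw": 1},
])

```text
time_s: 12.3
tool_pos: [0.6206, 0.1118, 0.237]
tcp_rot: [[0.391, -0.92, 0.023], [-0.918, -0.392, -0.059], [0.063, 0.002, -0.998]]
contact_force: [0.6, 0.6, -1.9]
gripper_width: 0.0271
grip_force: 30.0
```

Run:
```python
from h import *
s=observe();print(s['tool_pos'],s['tcp_rot'].round(3).tolist(),s['joint_positions'].round(4),s['time_s'])
```

```text
[0.6205844  0.11184608 0.23697241] [[0.391, -0.92, 0.023], [-0.918, -0.392, -0.059], [0.063, 0.002, -0.998]] [ 0.0722  0.3074  1.3916 -0.0607  1.4245  2.8192] 12.3
```

Request:
move_arm([
  {"dp": [-1.5,-0.7,-0.1],"roll": -1,"jaw": 1},
  {"dp": [-3.5,-1.5,-0.2],"roll": -2,"jaw": 1},
  {"dp": [-5.5,-2.3,-0.4],"roll": -2.2,"jaw": 1},
  {"dp": [-7,-3,-0.5],"roll": -2.2,"jaw": 1},
  {"dp": [-7,-3,-0.5],"roll": -2.2,"jaw": 1},
  {"dp": [-7,-3,-0.5],"roll": -1.7,"jaw": 1},
  {"dp": [-7,-3,-0.5],"roll": -1.3,"jaw": 1},
  {"dp": [-7,-3,-0.5],"roll": -0.9,"jaw": 1},
  {"dp": [-7,-3,-0.5],"roll": -0.9,"jaw": 1},
])

```text
time_s: 13.42
tool_pos: [0.6312, 0.2707, 0.2395]
tcp_rot: [[0.579, -0.815, 0.013], [-0.815, -0.579, -0.026], [0.029, 0.004, -1.0]]
contact_force: [-0.7, 0.2, -1.5]
gripper_width: 0.0269
grip_force: 30.0
```

Run:
```python
from h import *
s=observe();print(s['tool_pos'],s['tcp_rot'].round(4).tolist(),s['joint_positions'].round(4),s['time_s'])
```

```text
[0.6311964  0.27068446 0.23952768] [[0.5789, -0.8153, 0.0131], [-0.8149, -0.579, -0.0262], [0.029, 0.0045, -0.9996]] [ 0.2929  0.4317  1.2191 -0.029   1.4858  2.8194] 13.425
```

Request:
move_arm([
  {"dp": [0,0,0],"roll": 0.25,"jaw": 1},
  {"dp": [0,0,0],"roll": 0.5,"jaw": 1},
  {"dp": [0,0,0],"roll": 0.5,"jaw": 1},
])

```text
time_s: 13.8
tool_pos: [0.636, 0.2514, 0.2394]
tcp_rot: [[0.543, -0.84, 0.007], [-0.84, -0.543, -0.003], [0.007, -0.005, -1.0]]
contact_force: [0.2, 0.2, -0.3]
gripper_width: 0.0272
grip_force: 30.0
```

Run:
```python
from h import *
s=observe();print(s['tool_pos'],s['tcp_rot'].round(4).tolist(),s['joint_positions'].round(4),s['time_s'])
```

```text
[0.63602642 0.25144824 0.23940232] [[0.5433, -0.8395, 0.0074], [-0.8395, -0.5433, -0.0031], [0.0066, -0.0045, -1.0]] [ 0.2524  0.4226  1.2317 -0.0048  1.4809  2.8201] 13.8
```

Request:
move_arm([
  {"dp": [1,0.8,0],"roll": 0,"jaw": 1},
  {"dp": [2.7,2,0],"roll": 0,"jaw": 1},
  {"dp": [4.6,3.3,0],"roll": 0,"jaw": 1},
  {"dp": [6.6,4.7,0],"roll": 0.3,"jaw": 1},
  {"dp": [8.6,6.1,0],"roll": 0.6,"jaw": 1},
  {"dp": [10.6,7.6,0],"roll": 0.9,"jaw": 1},
  {"dp": [12.6,9,0],"roll": 1.2,"jaw": 1},
  {"dp": [14.4,10.3,0],"roll": 1.5,"jaw": 1},
  {"dp": [15.4,11,0],"roll": 1.8,"jaw": 1},
  {"dp": [15.66,11.2,0.5],"roll": 1.8,"jaw": 1},
  {"dp": [15.66,11.2,2.3],"roll": 1.8,"jaw": 1},
  {"dp": [15.66,11.2,4.2],"roll": 1.8,"jaw": 1},
  {"dp": [15.66,11.2,6],"roll": 1.8,"jaw": 1},
  {"dp": [15.66,11.2,7.4],"roll": 1.8,"jaw": 1},
  {"dp": [15.66,11.2,8],"roll": 1.8,"jaw": 1},
  {"dp": [15.66,11.2,8.2],"roll": 1.8,"jaw": 1},
  {"dp": [15.66,11.2,8.2],"roll": 1.8,"jaw": 1},
])

```text
time_s: 15.92
tool_pos: [0.6167, -0.2287, 0.0368]
tcp_rot: [[0.26, -0.966, 0.009], [-0.966, -0.26, -0.004], [0.006, -0.008, -1.0]]
contact_force: [0.1, 0.4, -0.6]
gripper_width: 0.0273
grip_force: 30.0
```

Request:
move_arm([
  {"dp": [0,0,0.3],"roll": 0,"jaw": 1},
  {"dp": [0,0,0.45],"roll": 0,"jaw": 1},
  {"dp": [0,0,0.5],"roll": 0,"jaw": 1},
  {"dp": [0,0,0.5],"roll": 0,"jaw": 1},
])

```text
time_s: 16.42
tool_pos: [0.6159, -0.2289, 0.0235]
tcp_rot: [[0.259, -0.966, 0.008], [-0.966, -0.259, -0.003], [0.005, -0.007, -1.0]]
contact_force: [-0.2, -0.4, -0.5]
gripper_width: 0.0273
grip_force: 30.0
```

Request:
move_arm([
  {"dp": [0,0,0.03],"roll": 0,"jaw": 1},
  {"dp": [0,0,0.05],"roll": 0,"jaw": 1},
  {"dp": [0,0,0.05],"roll": 0,"jaw": 1},
])

```text
time_s: 16.8
tool_pos: [0.6159, -0.2289, 0.0234]
tcp_rot: [[0.259, -0.966, 0.007], [-0.966, -0.259, -0.003], [0.005, -0.006, -1.0]]
contact_force: [-2.6, 1.2, 7.1]
gripper_width: 0.0275
grip_force: 30.0
```

Request:
move_arm([
  {"dp": [0,0,0],"roll": 0,"jaw": 0.3},
  {"dp": [0,0,0],"roll": 0,"jaw": 0},
  {"dp": [0,0,0],"roll": 0,"jaw": -0.2},
  {"dp": [0,0,0],"roll": 0,"jaw": -0.4},
  {"dp": [0,0,0],"roll": 0,"jaw": -0.4},
  {"dp": [0,0,-0.5],"roll": 0,"jaw": -0.4},
  {"dp": [0,0,-2],"roll": 0,"jaw": -0.4},
  {"dp": [0,0,-3.5],"roll": 0,"jaw": -0.4},
  {"dp": [0,0,-4.8],"roll": -1,"jaw": -0.4},
  {"dp": [0,0,-4.8],"roll": -2,"jaw": -0.4},
  {"dp": [0,0,-4.8],"roll": -3,"jaw": -0.4},
  {"dp": [0,0,-4.8],"roll": -4,"jaw": -0.4},
  {"dp": [0,0,-4.8],"roll": -5,"jaw": -0.4},
  {"dp": [0,0,-4.8],"roll": -6,"jaw": -0.4},
  {"dp": [0,0,-4.8],"roll": -7,"jaw": -0.4},
  {"dp": [0,0,-4.8],"roll": -8,"jaw": -0.4},
  {"dp": [0,0,-4.8],"roll": -9,"jaw": -0.4},
  {"dp": [0,0,-4.8],"roll": -10,"jaw": -0.4},
  {"dp": [0,0,-4.8],"roll": -11,"jaw": -0.4},
  {"dp": [0,0,-4.8],"roll": -12,"jaw": -0.4},
])

```text
time_s: 19.3
tool_pos: [0.6152, -0.2285, 0.1431]
tcp_rot: [[0.703, 0.711, 0.009], [0.711, -0.703, -0.004], [0.003, 0.009, -1.0]]
contact_force: [-1.1, 0.1, -0.1]
gripper_width: 0.066
grip_force: 0.0
```

Request:
move_arm([
  {"dp": [0,0,0],"roll": -1,"jaw": -0.4},
  {"dp": [0,0,0],"roll": -2,"jaw": -0.4},
  {"dp": [0,0,0],"roll": -3,"jaw": -0.4},
  {"dp": [0,0,0],"roll": -4,"jaw": -0.4},
  {"dp": [0,0,0],"roll": -5,"jaw": -0.4},
  {"dp": [0,0,0],"roll": -6,"jaw": -0.4},
  {"dp": [0,0,0],"roll": -6,"jaw": -0.4},
  {"dp": [0,0,0],"roll": -6,"jaw": -0.4},
])

```text
time_s: 20.3
tool_pos: [0.6151, -0.2284, 0.1425]
tcp_rot: [[-0.257, 0.966, 0.008], [0.966, 0.257, -0.003], [-0.005, 0.007, -1.0]]
contact_force: [0.2, 1.1, -0.4]
gripper_width: 0.0662
grip_force: 0.0
```

Run:
```python
from h import *
import pickle
s=observe();a=snapshot('wrist')[...,::-1];pickle.dump(s,open('s5.pkl','wb'))
print(s['tool_pos'],s['tcp_rot'].round(4).tolist(),s['joint_positions'].round(3),s['time_s'])
u=proj([.616,-.229,.018],s);print(u)
x,y=(u-[100,75]).astype(int).clip(0);print(x,y)
cv2.imwrite("pics/c5.png",cv2.resize(a[y:y+150,x:x+200],None,fx=4,fy=4,interpolation=cv2.INTER_CUBIC))
print(go([.6159,-.2289,.0235]))
```

```text
[ 0.61509517 -0.22843419  0.14252572] [[-0.2567, 0.9664, 0.0081], [0.9665, 0.2568, -0.0034], [-0.0053, 0.007, -1.0]] [-4.880e-01  4.400e-01  1.412e+00  1.000e-03  1.281e+00 -7.480e-01] 20.3
[324.23274584 196.560907  ]
224 121
(array([-0.  , -0.  ,  4.76]), None)
```

View pics/c5.png

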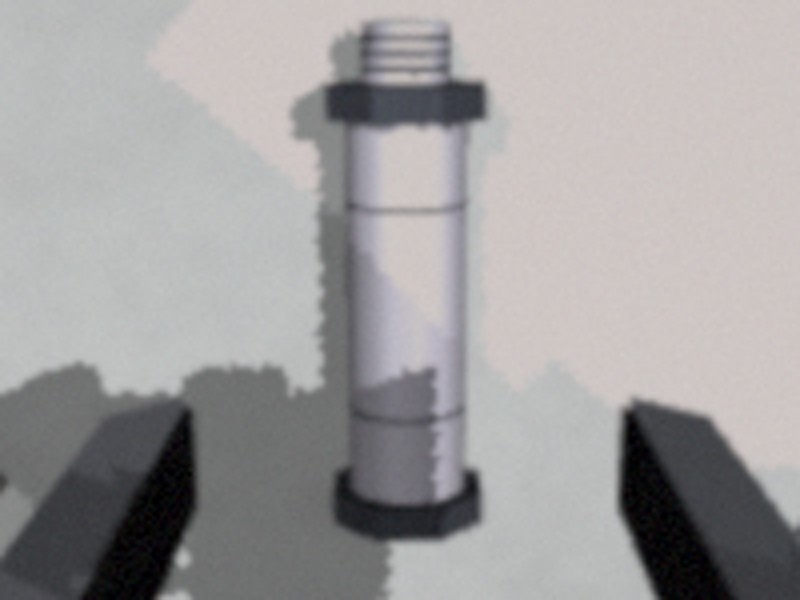

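The tube stayed put, with the nose up at (406,25) and the barrel from (408,125) to (408,503), aligned with the tool's x and centred between the fingers. Now I'll compute the offset along its axis and regrasp.

Run:
```python
from h import *
import pickle
s=pickle.load(open('s5.pkl','rb'))
g=lambda u,v,z:at('wrist',u/4+224-.4,v/4+121-.4,z,s)
A=g(408,125,.032);B=g(408,503,.032)
print(A,B,np.linalg.norm(A-B),s['tcp_rot'].T@((A+B)/2-s['tool_pos']),np.degrees(np.arctan2(*(A-B)[1::-1])))
```

```text
[ 0.60594629 -0.18667857  0.032     ] [ 0.62865372 -0.27203187  0.032     ] 0.08832221795973827 [-0.00086801  0.00112411  0.11054242] 104.89791506229292
```

Request:
move_arm([
  {"dp": [0,0,1.5],"roll": 0,"jaw": -0.4},
  {"dp": [0,0,3.2],"roll": 0,"jaw": -0.4},
  {"dp": [0,0,4.3],"roll": 0,"jaw": -0.3},
  {"dp": [0,0,4.75],"roll": 0,"jaw": -0.2},
  {"dp": [0,0,4.75],"roll": 0,"jaw": 0},
  {"dp": [0,0,4.75],"roll": 0,"jaw": 0.3},
  {"dp": [0,0,4.75],"roll": 0,"jaw": 1},
  {"dp": [0,0,4.75],"roll": 0,"jaw": 1},
  {"dp": [0,0,4.75],"roll": 0,"jaw": 1},
  {"dp": [0,0,4.75],"roll": 0,"jaw": 1},
])

```text
time_s: 21.6
tool_pos: [0.6168, -0.2293, 0.0248]
tcp_rot: [[-0.259, 0.966, 0.01], [0.966, 0.259, -0.004], [-0.007, 0.008, -1.0]]
contact_force: [-0.1, 0.9, 6.9]
gripper_width: 0.0273
grip_force: 30.0
```

Request:
move_arm([
  {"dp": [0,0,-0.4],"roll": 0,"jaw": 1},
  {"dp": [0,0,-1.5],"roll": 0,"jaw": 1},
  {"dp": [0,0,-3.3],"roll": 0,"jaw": 1},
  {"dp": [0,0,-5.5],"roll": 0,"jaw": 1},
  {"dp": [1,0.4,-6.8],"roll": 0,"jaw": 1},
  {"dp": [2.8,1,-7],"roll": 0,"jaw": 1},
  {"dp": [4.8,1.8,-7],"roll": 0.2,"jaw": 1},
  {"dp": [6.8,2.5,-7],"roll": 0.5,"jaw": 1},
  {"dp": [8.8,3.3,-7],"roll": 0.8,"jaw": 1},
  {"dp": [10.7,4,-7],"roll": 1.1,"jaw": 1},
  {"dp": [12.3,4.6,-7],"roll": 1.3,"jaw": 1},
  {"dp": [13.4,5,-7],"roll": 1.3,"jaw": 1},
  {"dp": [13.77,5.09,-6.5],"roll": 1.3,"jaw": 1},
  {"dp": [13.77,5.09,-5],"roll": 1.3,"jaw": 1},
  {"dp": [13.77,5.09,-3.8],"roll": 1.3,"jaw": 1},
  {"dp": [13.77,5.09,-3.2],"roll": 1.3,"jaw": 1},
  {"dp": [13.77,5.09,-3],"roll": 1.3,"jaw": 1},
  {"dp": [13.77,5.09,-3],"roll": 1.3,"jaw": 1},
])

```text
time_s: 23.85
tool_pos: [0.6495, 0.1365, 0.0979]
tcp_rot: [[-0.035, 0.999, 0.008], [0.999, 0.035, -0.003], [-0.003, 0.008, -1.0]]
contact_force: [0.9, -0.1, -1.8]
gripper_width: 0.0272
grip_force: 30.0
```

Run:
```python
from h import *
import pickle
s=observe();a=snapshot('wrist')[...,::-1];t=snapshot('top')[...,::-1];pickle.dump(s,open('s6.pkl','wb'))
cv2.imwrite('pics/w6.png',a);cv2.imwrite('pics/t6.png',t)
print(s['tool_pos'],s['tcp_rot'].round(4).tolist(),s['joint_positions'].round(3),s['time_s'],s['contact_force'])
u=proj(s['tool_pos']+s['tcp_rot']@[.03,0,.01],s);print(u)
x,y=(u-[100,75]).astype(int).clip(0);print(x,y)
cv2.imwrite("pics/c6.png",cv2.resize(a[y:y+150,x:x+200],None,fx=4,fy=4,interpolation=cv2.INTER_CUBIC))
print(go([.6505,.136,.0528],np.radians(92)))
```

```text
[0.64947838 0.13654386 0.09786266] [[-0.0346, 0.9994, 0.0083], [0.9994, 0.0347, -0.0031], [-0.0034, 0.0082, -1.0]] [ 0.079  0.503  1.421 -0.004  1.21   0.046] 23.85 [ 0.86637902 -0.09535117 -1.84436469]
[324.06797272 191.18503358]
224 116
(array([-0.03, -0.01,  1.85]), np.float64(0.0004186924594669088))
```

View pics/c6.png

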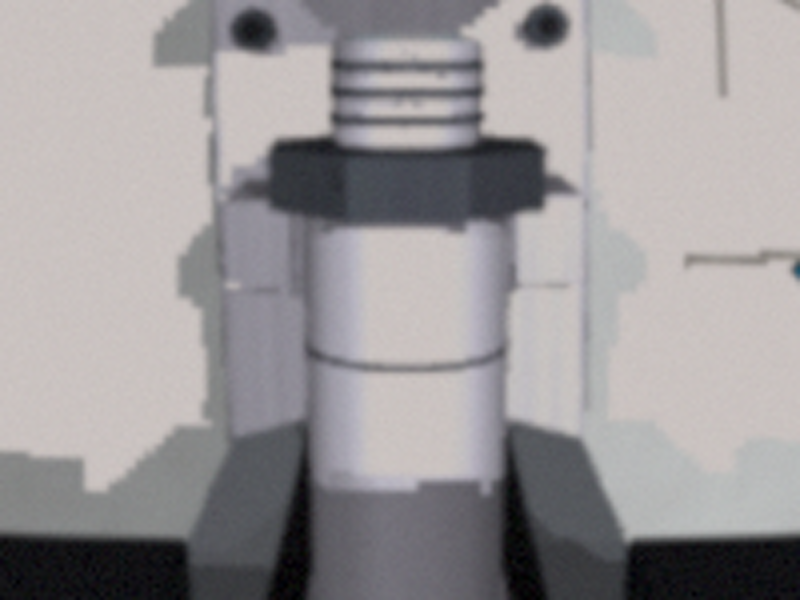

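In the view the base plate's edges (213 and 587) centre at col 400, while the tube (308–508) centres at 408, so the tube needs to shift about 1.3 mm toward world −x. I'll check the fit along the axis numerically from the near notch edge at row 285.

Run:
```python
from h import *
import pickle
s=pickle.load(open('s6.pkl','rb'))
g=lambda u,v,z:at('wrist',u/4+224-.4,v/4+116-.4,z,s)
R=s['tcp_rot'];f=lambda p:(R.T@(p-s['tool_pos'])*1e3).round(1)
for z in(.040,.044):print('x=24 edge',f(g(400,285,z)),f(g(228,285,z)),f(g(570,285,z)))
print('ring in',f(g(408,222,.0979-.0068+.014)),'ring sides',f(g(271,180,.091)),f(g(544,180,.091)))
print('screws',f(g(254,28,.012)),f(g(547,26,.012)))
```

```text
x=24 edge [22.9 -0.5 57.8] [ 23.  -31.5  57.5] [22.9 30.2 58. ]
x=24 edge [23.7 -0.5 53.8] [ 23.8 -30.9  53.5] [23.7 29.7 54. ]
ring in [44.   0.8 -7.4] ring sides [ 47.7 -17.7   6.6] [47.7 19.3  6.9]
screws [ 69.1 -29.3  85.4] [69.5 28.4 85.9]
```

Request:
move_arm([
  {"dp": [0,-0.05,0.3],"roll": 0,"jaw": 1},
  {"dp": [0,-0.05,0.7],"roll": 0,"jaw": 1},
  {"dp": [0,-0.05,1.1],"roll": 0,"jaw": 1},
  {"dp": [0,-0.05,1.4],"roll": 0,"jaw": 1},
  {"dp": [0,-0.05,1.55],"roll": 0,"jaw": 1},
  {"dp": [0,-0.05,1.62],"roll": 0,"jaw": 1},
  {"dp": [0,-0.05,1.65],"roll": 0,"jaw": 1},
  {"dp": [0,-0.05,1.65],"roll": 0,"jaw": 1},
])

```text
time_s: 24.95
tool_pos: [0.6483, 0.1368, 0.0564]
tcp_rot: [[-0.035, 0.999, 0.008], [0.999, 0.035, -0.003], [-0.003, 0.008, -1.0]]
contact_force: [0.1, 0.0, -1.0]
gripper_width: 0.0274
grip_force: 30.0
```

Request:
move_arm([
  {"dp": [0,0,0.04],"roll": 0,"jaw": 1},
  {"dp": [0,0,0.08],"roll": 0,"jaw": 1},
  {"dp": [0,0,0.08],"roll": 0,"jaw": 1},
])

```text
time_s: 25.32
tool_pos: [0.6485, 0.1368, 0.0545]
tcp_rot: [[-0.035, 0.999, 0.009], [0.999, 0.035, -0.003], [-0.003, 0.008, -1.0]]
contact_force: [1.1, 0.2, 0.0]
gripper_width: 0.0275
grip_force: 30.0
```

Request:
move_arm([
  {"dp": [0,0,0.03],"roll": 0,"jaw": 1},
  {"dp": [0,0,0.05],"roll": 0,"jaw": 1},
  {"dp": [0,0,0.05],"roll": 0,"jaw": 1},
])

```text
time_s: 25.7
tool_pos: [0.649, 0.1368, 0.0536]
tcp_rot: [[-0.035, 0.999, 0.01], [0.999, 0.035, -0.003], [-0.003, 0.009, -1.0]]
contact_force: [1.4, 0.8, 2.3]
gripper_width: 0.027
grip_force: 30.0
```

Request:
move_arm([
  {"dp": [0,0.03,0],"roll": 0,"jaw": 1},
  {"dp": [0,0.03,0.03],"roll": 0,"jaw": 1},
  {"dp": [0,0.03,0.05],"roll": 0,"jaw": 1},
  {"dp": [0,0.03,0.05],"roll": 0,"jaw": 1},
])

```text
time_s: 26.2
tool_pos: [0.6495, 0.1368, 0.053]
tcp_rot: [[-0.036, 0.999, 0.009], [0.999, 0.036, -0.003], [-0.004, 0.009, -1.0]]
contact_force: [0.5, -0.7, 7.2]
gripper_width: 0.0276
grip_force: 30.0
```

Request:
move_arm([
  {"dp": [0,0.01,0.03],"roll": 0,"jaw": 1},
  {"dp": [0,0.01,0.06],"roll": 0,"jaw": 1},
  {"dp": [0,0.01,0.06],"roll": 0,"jaw": 1},
])

```text
time_s: 26.58
tool_pos: [0.6498, 0.1367, 0.0528]
tcp_rot: [[-0.036, 0.999, 0.009], [0.999, 0.036, -0.004], [-0.004, 0.009, -1.0]]
contact_force: [-3.8, -0.2, 12.0]
gripper_width: 0.0274
grip_force: 30.1
```

```bash
python3 -c "
from h import *
s=observe();print(s['contact_force'],s['moment'],s['tool_pos'])"
```

```text
[-3.75288891 -0.22570885 11.9881735 ] [-0.25523632  0.6070364   0.22121387] [0.64978515 0.13666662 0.05275337]
```

Request:
move_arm([
  {"dp": [0,-0.015,0.02],"roll": 0,"jaw": 1},
  {"dp": [0,-0.015,0.05],"roll": 0,"jaw": 1},
  {"dp": [0,-0.015,0.05],"roll": 0,"jaw": 1},
  {"dp": [0,-0.015,0.05],"roll": 0,"jaw": 1},
])

```text
time_s: 27.08
tool_pos: [0.6498, 0.1366, 0.0526]
tcp_rot: [[-0.036, 0.999, 0.01], [0.999, 0.036, -0.004], [-0.004, 0.01, -1.0]]
contact_force: [-3.5, -1.3, 16.1]
gripper_width: 0.027
grip_force: 30.1
```

Request:
move_arm([
  {"dp": [0,-0.015,0.02],"roll": 0,"jaw": 1},
  {"dp": [0,-0.015,0.05],"roll": 0,"jaw": 1},
  {"dp": [0,-0.015,0.05],"roll": 0,"jaw": 1},
  {"dp": [0,-0.015,0.05],"roll": 0,"jaw": 1},
])

```text
time_s: 27.58
tool_pos: [0.6499, 0.1366, 0.0526]
tcp_rot: [[-0.036, 0.999, 0.01], [0.999, 0.036, -0.004], [-0.004, 0.01, -1.0]]
contact_force: [-5.3, -2.1, 20.9]
gripper_width: 0.027
grip_force: 30.1
```

Request:
move_arm([
  {"dp": [0,0,0],"roll": 0,"jaw": 1},
  {"dp": [0,0,0],"roll": 0,"jaw": 1},
  {"dp": [0,0,0],"roll": 0,"jaw": 1},
  {"dp": [0,0,0],"roll": 0,"jaw": 1},
])

```text
time_s: 28.08
tool_pos: [0.6498, 0.1366, 0.0526]
tcp_rot: [[-0.036, 0.999, 0.01], [0.999, 0.036, -0.004], [-0.004, 0.01, -1.0]]
contact_force: [-5.4, -1.9, 20.8]
gripper_width: 0.0272
grip_force: 30.1
```

Run:
```python
from h import *
s=observe();a=snapshot('wrist')[...,::-1];print(s['contact_force'],s['moment'],s['tool_pos'],s['time_s'])
u=proj(s['tool_pos']+s['tcp_rot']@[.03,0,.01],s);x,y=(u-[100,75]).astype(int).clip(0)
cv2.imwrite("pics/c7.png",cv2.resize(a[y:y+150,x:x+200],None,fx=4,fy=4,interpolation=cv2.INTER_CUBIC))
```

```text
[-5.44239882 -1.85976523 20.7975717 ] [-0.36159698  1.17732559  0.24574588] [0.64984622 0.13664035 0.05259877] 28.075
```

View pics/c7.png

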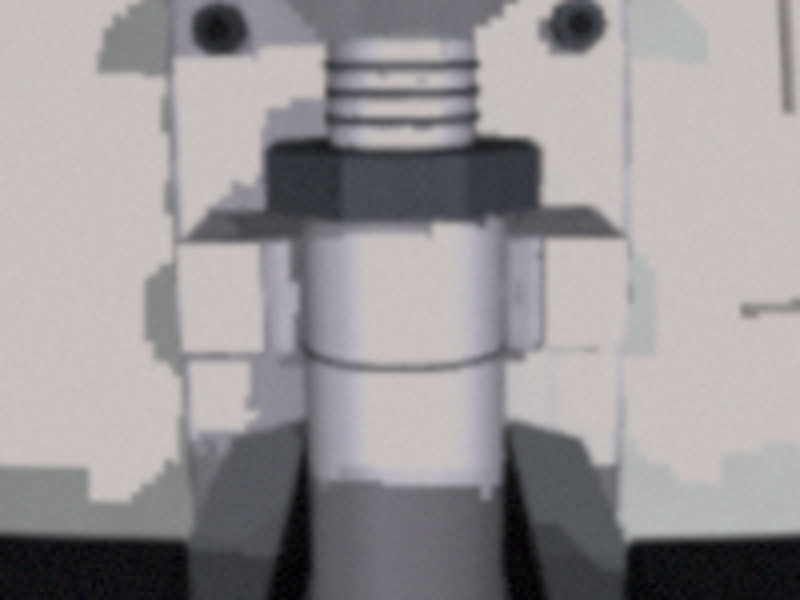

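The tube is seated: the front ring (row 222) is outside the notched end (row 240), and the tube sits symmetrically in the V mouth (264–543). I'll make one small lateral correction to even out the two sides.

Request:
move_arm([
  {"dp": [0,-0.02,0],"roll": 0,"jaw": 1},
  {"dp": [0,-0.04,0],"roll": 0,"jaw": 1},
  {"dp": [0,-0.04,0],"roll": 0,"jaw": 1},
  {"dp": [0,-0.04,0],"roll": 0,"jaw": 1},
])

```text
time_s: 28.62
tool_pos: [0.6498, 0.1366, 0.0526]
tcp_rot: [[-0.036, 0.999, 0.013], [0.999, 0.036, -0.004], [-0.004, 0.013, -1.0]]
contact_force: [-2.3, -0.2, 18.6]
gripper_width: 0.0271
grip_force: 30.1
```

Both sides now bear, with 18.6 N down and only 2.3 N sideways.

```bash
python3 -c "
from bench import *
print(finish_job())"
```

```text
the job is handed in; nothing more can be done
None
```

The lens tube is in the silver V-block with its nose toward the upright plate, still gripped and pressed down at about 19 N (about 2 N sideways), and I handed it in at 28.6 s; on the way I regrasped it once, after the last joint came up against its range end (read 2.8202 against the stated 2.82) on both sides.

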